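Find the heavier lens cell and hold it down on the sprung seat

ROBOT

A 7-joint arm with a two-finger parallel gripper is mounted at the origin on a cart in front of the work surface, level with it; the furniture and walls round the work are solid. World frame = base frame: x ahead of the robot, y to its left, z up, the work surface at z = 0. Lengths are in m, angles in rad, forces in N, time in s.
With the tool pointing down it reaches from about 0.425 to 0.875 m from the base axis. Payload 9.9 kg.
Tool frame: the origin (TCP) lies on the mounting face of the last link; the fingertips stand 173 mm ahead of it and the grasp point (between the pads) lies 155 mm ahead of it; z points along the fingers, y is the direction in which the jaws open and shut (so a half turn about z gives the same grasp; the last joint's range is limited). The gripper opens to 85 mm and grips with 20 to 120 N. Pads are 22 mm wide; open, the fingers measure 114 mm over their backs; the gripper's body (76 mm by 85 mm) begins 54 mm behind the grasp point. The pads swing forward as they close: fully open they stand 13 mm farther back than shut.
Start: joints at [-1.313, 0.576, 0.025, 1.437, -0.015, 1.129, -0.057], TCP at [0.226, 0.636, 0.405] pointing down, gripper open.
Joint ranges: [-2.76, 2.76], [-0.34, 2.15], [-1.52, 1.57], [0.19, 2.46], [-1.09, 4.23], [0.17, 1.99], [-2.82, 2.82]. Speed limits (rad/s): [2.22, 2.22, 3.01, 3.01, 3.14, 3.14, 3.14].

INTERFACE

Orientations are given as a rotation vector (axis times angle).
In Python, from cell import * gives the robot as it stands. The module is installed in compiled form; this text tells all that it offers.
- The arm moves only by the tool play_rows, never from a script. Its argument "deltas" is a list of rows, each a list of 3 entries, a list of its own where there are three numbers: the shift along the tool's x, y, z in cm, then the turn, a rotation vector about the tool's x, y, z in rad, then the opening, from 0 (shut) to 1 (fully open). A call has 1 to 5 rows; each row shifts and turns the pose as measured when the row begins, along the tool's axes as they then stand; what a row does not reach is not made up. A row lasts 1/10 s, in which the tool goes at most 50 mm and 8.59 degrees, less where a joint would pass 70% of its speed; a pose out of reach is approached as far as the arm can. A call with a gripper value outside its range is refused whole. The fingers move at their own pace and stop on an object; "force" is the grip in N (left out, the last holds). Time passes only in rows, so rows that do not move let the fingers close. It gives the time, the measured TCP pose, the force and the opening at its end, in the units of the state.
- read_state(): the state, without advancing time (a new reading comes with each control period).
- capture(name): name is "scene" or "top" or "wrist"; returns the picture (384x512x3 uint8, red, green, blue); there is no depth.
- camera_model(name): a dict with "mtx" (3x3 intrinsics, pixels), "k1" (the pictures are not rectified: a ray, as slopes to the right and down, at radius r is drawn at 1 + k1 r^2 times it, then the intrinsics apply), "world_from_camera" (4x4, takes a point from camera to world coordinates). Camera axes: x right, y up, looking along -z (the intrinsics and any distortion apply to the point x, -y, -z); pixel columns grow to the right and rows downward; lengths in m; the calibration is good to about 2 mm. A picture is of the moment at which its call begins: read the wrist's pose just before it. camera_model takes no time and is no camera call; for the wrist camera it gives the pose at the moment of the call.
- finish_job(): hands the job in, once; it reports no verdict.
The state is a dict: "time": time; "joint_positions": joint angles; "dq": joint speeds; "joint_torque": joint torques, N m; "position": TCP position; "tool_rot": TCP orientation; "contact_force": force on the tool from outside, world axes, zero at the start; "ft_torque": the same for the moment, N m; "grip_width": opening from 0.0 (shut) to 1.0 (fully open).
Only numpy, scipy, OpenCV 4.12 (cv2) and the standard library are available. Lean on these libraries where they do the work, as an engineer would, in place of code of your own. Each camera call takes 0.05 s, during which the arm holds its last target.

TASK

One of the two identical-looking sealed lens cells in the rack is heavier. Lift the left cell about 5 cm straight up and hold it still for a moment to feel its weight, then put it back upright in its recess and do the same with the right one; finally take the heavier cell, hold it upright and centred on the sprung plunger of the round seat and press it down until it meets the seat's rim, and finish still gripping it and holding the plunger down, with the lighter cell standing in its own recess. Never press the plunger with the lighter cell, keep both cells upright, and do not disturb the other things on the table.

Things in the scene. Friction and masses are not known exactly. Their poses are not given: they have to be found in the camera images.
- rack: fixed aluminium rack plate, 74x172x12 mm (x, y, z at yaw 0), with two round recesses 53 mm wide and 4 mm deep, 50 mm either side of its centre along its y axis. It lies anywhere on the free part of the table, turned by up to 0.3 rad. Origin at the centre of its underside
- recess_left (a point): centre of the floor of the rack's left (+y) recess, 8 mm above the table, 4 mm below the rack's top face
- recess_right (a point): centre of the floor of the rack's right (-y) recess, 8 mm above the table
- cell_left: sealed upright lens cell, black barrel 46 mm across, flat steel cap, 56 mm high; in the rack's left recess, seen from the robot. The two look alike, but one weighs 0.45 to 0.62 kg, the other 0.13 to 0.17 kg; which is which changes and shows only in the weight. Its insert can rattle 2 mm. Origin at the centre of its underside, z up its axis; grasp the barrel from above, about 35 mm up
- cell_right: sealed upright lens cell, black barrel 46 mm across, flat steel cap, 56 mm high; in the rack's right recess, seen from the robot. The two look alike, but one weighs 0.45 to 0.62 kg, the other 0.13 to 0.17 kg; which is which changes and shows only in the weight. Its insert can rattle 2 mm. Origin at the centre of its underside, z up its axis; grasp the barrel from above, about 35 mm up
- seat_rim (a point): centre of the steel seat's flat top rim: a fixed upright steel ring, 54 mm outer diameter, its rim 38 mm above the table, on an 80x80x8 mm base plate. It is the hard stop for the cell's underside
- plunger_top (a point): centre of the top of the brass plunger (18 mm across) that stands up 8 mm through the middle of the seat's rim; it moves down as it is pressed
- plunger (a joint): how far the sprung plunger is pressed, in m: 0 up, 0.008 when its top is level with the rim. Its spring pushes up with 1.5 N per mm (12 N when level with the rim), more than a cell's own weight, so it must be pressed and held; it counts as down beyond 0.006
- hex_wrench: Bystander, loose, to be left alone: an L-shaped steel hex key, 33x107x6 mm, lying flat behind the rack; its origin is the centre of its underside
- riser: Bystander, loose, to be left alone: a drilled aluminium block, 30x45x30 mm, behind the seat; origin at the centre of its underside
- mount: Bystander, loose, to be left alone: a black square mirror mount, 41x48x48 mm, at the back; origin at the centre of its underside
- tube: Bystander, loose, to be left alone: an open black lens tube, 31 mm across and 30 mm high, with no lid, at the back; origin at the centre of its underside
- fork: Bystander, loose, to be left alone: a black clamp fork, 25x64x15 mm, at the front edge, in front of the microscope; origin at the centre of its underside
- tee: Bystander, loose, to be left alone: a small metal T-shaped coaxial connector, 30x41x15 mm, to the right near the front edge; origin at the centre of its underside

How it is judged:
By the outcome, as a careful person would: the job done as asked, in the order asked, and still so for the second after the job is handed in, while the arm keeps its last pose, push and grip.
It also fails if it takes over 64 s, if anything falls off the work surface, if the arm or the gripper's body presses on something with over 40 N, if the wrist force passes 120 N, or if a joint passes its speed limit or range.

## Working session

There is one attempt and no reset: what is moved stays moved. The work goes in short steps, Python scripts to look and compute and a tool call to move; the robot and the scene stay as the last step left them, time stands still between calls to the robot, and variables do not carry over. Pictures are saved under pics/ and viewed, and the job is handed in when it is done.

Besides the shell and the picture viewer there is one more tool, called after "Emit:" as name(argument=value, ...), one argument or row to a line, values as JSON. play_rows: Moves the arm, as the interface text tells. Its arguments: {"type":"object","properties":{"deltas":{"type":"array","items":{"type":"array"}},"force":{"type":"number"}},"required":["deltas"]}

```bash
mkdir -p pics; python3 - <<'E'
from cell import *
import cv2
s=read_state();print({k:(v if not hasattr(v,'__len__') else [round(float(x),3) for x in v]) for k,v in s.items()})
for n in("scene","top","wrist"):
    im=capture(n);cv2.imwrite(f"pics/{n}0.png",im[:,:,::-1]);m=camera_model(n);print(n,m)
E
```

```text
{'time': 0.0, 'joint_positions': [-1.313, 0.577, 0.025, 1.438, -0.015, 1.129, -0.057], 'dq': [0.003, -0.0, 0.001, -0.0, -0.001, 0.0, -0.0], 'joint_torque': [0.0, -76.575, 2.251, -28.597, 0.015, 0.012, 0.0], 'position': [0.226, 0.636, 0.404], 'tool_rot': [-0.534, -3.096, 0.003], 'contact_force': [-0.295, 0.501, 0.998], 'ft_torque': [-0.011, -0.036, -0.005], 'grip_width': 1.0006148127392445}
scene {'mtx': array([[389.42659975,   0.        , 253.4123997 ],
       [  0.        , 389.42659975, 189.36798561],
       [  0.        ,   0.        ,   1.        ]]), 'k1': -0.011646748153849832, 'world_from_camera': array([[ 0.52635276,  0.52495345, -0.6688622 , -0.01364552],
       [-0.85025017,  0.32980816, -0.41024532, -0.36372428],
       [ 0.00523652,  0.78463396,  0.6199372 ,  0.57895412],
       [ 0.        ,  0.        ,  0.        ,  1.        ]])}
top {'mtx': array([[451.12128563,   0.        , 248.70126947],
       [  0.        , 451.12128563, 196.52671415],
       [  0.        ,   0.        ,   1.        ]]), 'k1': -0.15906484511710517, 'world_from_camera': array([[ 2.14707698e-02,  
[... 175 characters left out ...]
76886e-01,  9.86137535e-01,
         1.12989776e+00],
       [ 0.00000000e+00,  0.00000000e+00,  0.00000000e+00,
         1.00000000e+00]])}
wrist {'mtx': array([[322.4924812 ,   0.        , 252.95469549],
       [  0.        , 322.4924812 , 191.45485607],
       [  0.        ,   0.        ,   1.        ]]), 'k1': -0.06429375053796497, 'world_from_camera': array([[ 3.34804961e-01, -9.07164535e-01, -2.54868875e-01,
         1.61842127e-01],
       [ 9.42287432e-01,  3.22273208e-01,  9.07434543e-02,
         6.59213042e-01],
       [-1.81833638e-04, -2.70541096e-01,  9.62708410e-01,
         3.72186496e-01],
       [ 0.00000000e+00,  0.00000000e+00,  0.00000000e+00,
         1.00000000e+00]])}
```

View pics/scene0.png

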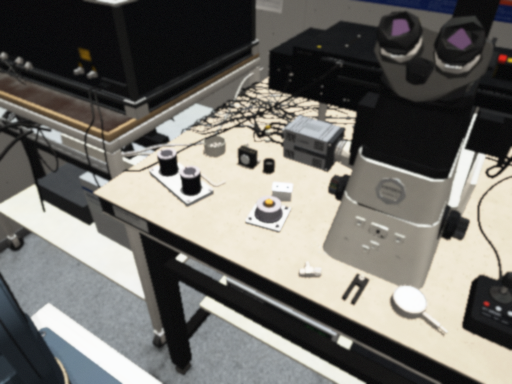

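View pics/top0.png

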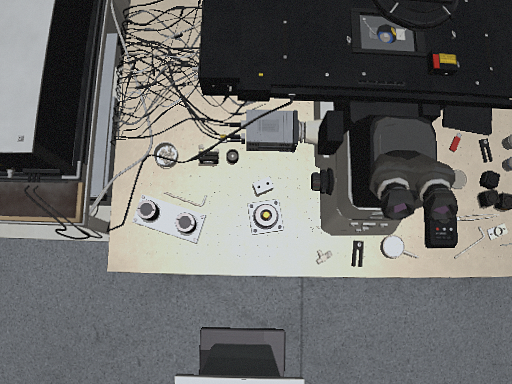

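View pics/wrist0.png

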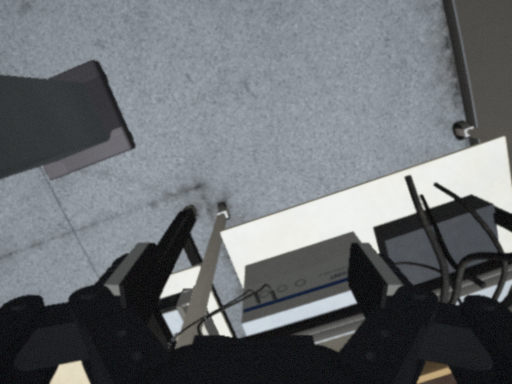

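The top view shows the rack at about (170,218) with the left cell at (149,210) and the right at (186,222). The seat is at (266,215), the hex key at (185,200), and the riser at (263,187). I'll zoom in to measure these.

```bash
cat > h.py <<'E'
import numpy as np,cv2
def ray(m,uv):
    K=m["mtx"];d=cv2.undistortPoints(np.array([[uv]],float),K,np.array([m["k1"],0,0,0.]))[0,0]
    T=m["world_from_camera"];return T[:3,3],T[:3,:3]@np.array([d[0],-d[1],-1])
def onz(m,uv,z):
    o,d=ray(m,uv);return o+d*(z-o[2])/d[2]
def proj(m,p):
    T=m["world_from_camera"];c=T[:3,:3].T@(np.array(p)-T[:3,3]);x,y=c[0]/-c[2],-c[1]/-c[2];f=1+m["k1"]*(x*x+y*y)
    return m["mtx"][0,0]*x*f+m["mtx"][0,2],m["mtx"][1,1]*y*f+m["mtx"][1,2]
E
python3 - <<'E'
import cv2
im=cv2.imread("pics/top0.png")
cv2.imwrite("pics/topz.png",cv2.resize(im[180:255,125:305],None,fx=4.4,fy=4.4,interpolation=cv2.INTER_CUBIC))
im=cv2.imread("pics/scene0.png")
cv2.imwrite("pics/scz.png",cv2.resize(im[130:240,140:310],None,fx=4.5,fy=4.5,interpolation=cv2.INTER_CUBIC))
E
```

```text
(no output)
```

View pics/topz.png

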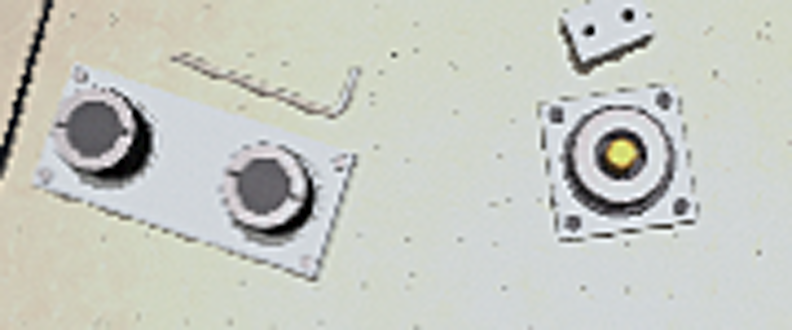

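View pics/scz.png

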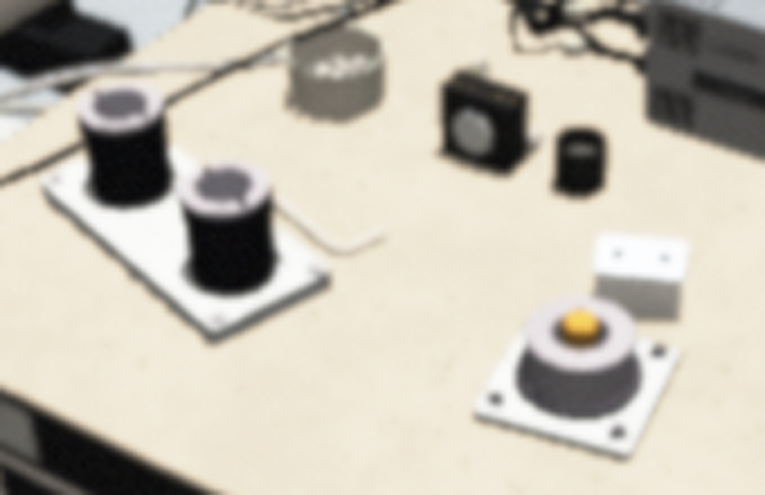

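The zoomed views give the left cap's grey window at zoomed (94,130), the right at (265,185), and the brass plunger at (621,153). I'll refine these with masks and compare the two views.

```bash
python3 - <<'E'
from cell import *
from h import *
mt,ms=camera_model("top"),camera_model("scene")
def blobs(f,box,S,mask):
    x0,y0,x1,y1=box;im=cv2.resize(cv2.imread(f)[y0:y1,x0:x1],None,fx=S,fy=S,interpolation=cv2.INTER_CUBIC)
    m=mask(im).astype('uint8')
    n,l,st,c=cv2.connectedComponentsWithStats(m)
    return [(st[i,4]/S/S,((c[i]+.5)/S-.5+[x0,y0]).round(2),st[i,2]/S,st[i,3]/S) for i in range(1,n) if st[i,4]/S/S>8]
grey=lambda im:(im.max(2)>75)&(im.max(2)<140)
yel=lambda im:(im[:,:,2].astype(int)-im[:,:,0]>80)
for f,m,bs,by in(("pics/top0.png",mt,[(136,198,158,220),(175,211,197,233)],(250,200,280,230)),("pics/scene0.png",ms,[(155,145,180,163),(178,163,203,180)],(250,190,285,225))):
    for b in bs:
        print(f,b)
        for r in blobs(f,b,6,grey): print(r, onz(m,r[1],.064).round(4))
    print("plunger")
    for r in blobs(f,by,6,yel): print(r, onz(m,r[1],.046).round(4))
# rack corners top (zoom->px)
for z in [(75,66),(356,155),(316,280),(35,187)]:
    uv=((z[0]+.5)/4.4-.5+125,(z[1]+.5)/4.4-.5+180);print(uv,onz(mt,uv,.012).round(4))
print('ring',onz(mt,((621+.5)/4.4-.5+125,(157+.5)/4.4-.5+180),.038))
E
```

```text
pics/top0.png (136, 198, 158, 220)
(np.float64(20.555555555555554), array([149.49, 211.15]), np.float64(17.333333333333332), np.float64(20.0)) [0.5481 0.2243 0.064 ]
(np.float64(126.75), array([145.71, 208.85]), np.float64(16.5), np.float64(12.833333333333334)) [0.5535 0.2338 0.064 ]
pics/top0.png (175, 211, 197, 233)
(np.float64(30.027777777777775), array([189.16, 225.44]), np.float64(19.0), np.float64(19.0)) [0.5162 0.127  0.064 ]
(np.float64(124.0), array([184.33, 221.81]), np.float64(16.0), np.float64(12.833333333333334)) [0.5246 0.1389 0.064 ]
plunger
(np.float64(31.13888888888889), array([265.79, 214.4 ]), np.float64(6.666666666666667), np.float64(6.333333333333333)) [ 0.549  -0.0553  0.046 ]
pics/scene0.png (155, 145, 180, 163)
(np.float64(8.472222222222223), array([156.45, 148.1 ]), np.float64(4.333333333333333), np.float64(3.6666666666666665)) [0.5543 0.2652 0.064 ]
(np.float64(46.69444444444445), array([166.13, 152.81]), np.float64(10.5), np.float64(5.666666666666667)) [0.5509 0.2307 0.064 ]
(np.float64(29.305555555555557), array([166.67, 158.68]), np.float64(21.166666666666668), np.float64(7.666666666666667)) [0.5323 0.2125 0.064 ]
pics/scene0.png (178, 163, 203, 180)
(np.float64(57.833333333333336), array([189.33, 170.76]), np.float64(11.166666666666666), np.float64(6.666666666666667)) [0.5225 0.1359 0.064 ]
(np.float64(25.305555555555557), array([191.33, 176.67]), np.float64(20.333333333333332), np.float64(6.333333333333333)) [0.5073 0.1178 0.064 ]
plunger
(np.float64(36.38888888888889), array([268.59, 201.62]), np.float64(7.833333333333333), np.float64(6.0)) [ 0.5428 -0.0604  0.046 ]
(141.6590909090909, 194.61363636363637) [0.5966 0.2584 0.012 ]
(205.52272727272725, 214.8409090909091) [0.5489 0.0939 0.012 ]
(196.4318181818182, 243.25) [0.4775 0.114  0.012 ]
(132.5681818181818, 222.11363636363637) [0.526  0.2775 0.012 ]
ring [ 0.54787585 -0.05557259  0.038     ]
```

The two views agree to about 3 mm, the cells are 99 mm apart as specified, and the rack yaw is about -0.29. I'll move at height, going in front of the cabinet first.

Emit:
play_rows(
  deltas=[
    [[-2.75, -3.5, 0], [0, 0, 0], 1],
    [[-2.75, -3.5, 0], [0, 0, 0], 1],
    [[-2.75, -3.5, 0], [0, 0, 0], 1],
    [[-2.75, -3.5, 0], [0, 0, 0], 1],
  ],
  force=60,
)

```text
time: 0.55
position: [0.2805, 0.4672, 0.4007]
tool_rot: [-0.519, -3.095, 0.003]
contact_force: [1.8, 0.2, 1.0]
grip_width: 1.0
```

```bash
cat > d.py <<'E'
import sys
from cell import *
from h import *
from scipy.spatial.transform import Rotation as R
def go(x,y,z,ya):
    s=read_state();r=R.from_rotvec(s["tool_rot"]);M=r.as_matrix()
    zt=np.array([0,0,-1.]);yt=np.array([np.cos(ya),np.sin(ya),0]);T=R.from_matrix(np.c_[np.cross(yt,zt),yt,zt])
    print("t",round(s["time"],2),"pos",np.round(s["position"],4),"yaw_y",round(float(np.arctan2(M[1,1],M[0,1])),4),"tilt",np.round(M[:,2],4),"w",round(s["grip_width"],3))
    print("j",np.round(s["joint_positions"],2),"F",np.round(s["contact_force"],2),"M",np.round(s["ft_torque"],2))
    print("delta cm",np.round(100*(M.T@(np.array([x,y,z])-s["position"])),2),"rot",np.round((r.inv()*T).as_rotvec(),3))
if __name__=="__main__": go(*map(float,sys.argv[1:5]))
E
python3 d.py .34 .30 .405 -.29
```

```text
t 0.55 pos [0.2805 0.4672 0.4007] yaw_y 1.2386 tilt [-0.0036 -0.0015 -1.    ] w 1.0
j [-1.13  0.39  0.03  1.79 -0.02  0.97  0.14] F [1.77 0.25 1.04] M [-0.01 -0.04 -0.01]
delta cm [-11.07 -13.87  -0.43] rot [-0.004 -0.     1.529]
```

Emit:
play_rows(
  deltas=[
    [[-2.75, -3.5, 0], [0, 0, 0], 1],
    [[-2.75, -3.5, 0], [0, 0, 0], 1],
    [[-2.75, -3.5, 0], [0, 0, 0], 1],
    [[-2.75, -3.5, 0], [0, 0, 0], 1],
  ],
)

```text
time: 0.95
position: [0.3398, 0.2915, 0.4004]
tool_rot: [-0.518, -3.095, 0.004]
contact_force: [0.4, -0.4, -0.7]
grip_width: 1.0
```

```bash
python3 d.py .5535 .233 .33 2.85
```

```text
t 0.95 pos [0.3398 0.2915 0.4004] yaw_y 1.2392 tilt [-0.0035 -0.0017 -1.    ] w 1.0
j [-0.87  0.25  0.07  2.01 -0.02  0.89  0.45] F [ 0.44 -0.41 -0.72] M [-0.04 -0.03 -0.03]
delta cm [-22.13   1.45   6.98] rot [ 0.    -0.004 -1.611]
```

Emit:
play_rows(
  deltas=[
    [[0, 0, 0], [0, 0, -0.147], 1],
    [[0, 0, 0], [0, 0, -0.147], 1],
    [[0, 0, 0], [0, 0, -0.147], 1],
    [[0, 0, 0], [0, 0, -0.147], 1],
    [[0, 0, 0], [0, 0, -0.147], 1],
  ],
)

```text
time: 1.45
position: [0.3419, 0.2831, 0.4007]
tool_rot: [0.641, -3.071, 0.007]
contact_force: [0.3, -0.4, 0.1]
grip_width: 1.001
```

Emit:
play_rows(
  deltas=[
    [[0, 0, 0], [0, 0, -0.147], 1],
    [[0, 0, 0], [0, 0, -0.147], 1],
    [[0, 0, 0], [0, 0, -0.147], 1],
    [[0, 0, 0], [0, 0, -0.147], 1],
    [[0, 0, 0], [0, 0, -0.147], 1],
  ],
)

```text
time: 1.95
position: [0.3417, 0.2825, 0.4003]
tool_rot: [1.721, -2.621, 0.005]
contact_force: [0.1, -0.0, -0.7]
grip_width: 1.001
```

```bash
python3 d.py .5535 .233 .36 2.85
```

```text
t 1.95 pos [0.3417 0.2825 0.4003] yaw_y 2.7327 tilt [-0.0037 -0.0059 -1.    ] w 1.001
j [-0.62  0.25 -0.22  2.01  0.07  0.9   1.85] F [ 0.14 -0.03 -0.71] M [-0.02  0.04 -0.03]
delta cm [ -3.91 -21.41   3.98] rot [ 0.001 -0.007 -0.117]
```

Emit:
play_rows(
  deltas=[
    [[-0.8, -4.2, 0.8], [0, -0.002, -0.024], 1],
    [[-0.8, -4.2, 0.8], [0, -0.002, -0.024], 1],
    [[-0.8, -4.2, 0.8], [0, -0.002, -0.024], 1],
    [[-0.8, -4.2, 0.8], [0, 0, -0.024], 1],
    [[-0.6, -4.2, 0.8], [0, 0, -0.024], 1],
  ],
)

```text
time: 2.45
position: [0.5538, 0.2469, 0.36]
tool_rot: [-1.904, 2.498, 0.004]
contact_force: [0.8, 0.5, -0.1]
grip_width: 1.0
```

```bash
python3 d.py .5535 .233 .33 2.85; python3 - <<'E'
from cell import *
import cv2,pickle
m=camera_model("wrist");im=capture("wrist");cv2.imwrite("pics/w1.png",im[:,:,::-1]);pickle.dump(m,open("w1.pkl","wb"))
E
```

```text
t 2.45 pos [0.5538 0.2469 0.36  ] yaw_y 2.8732 tilt [-0.0013  0.0024 -1.    ] w 1.0
j [-0.38  0.52 -0.18  1.68  0.11  0.95  2.27] F [ 0.78  0.49 -0.07] M [ 0.05 -0.    0.05]
delta cm [ 1.36 -0.35  2.99] rot [0.002 0.002 0.023]
```

View pics/w1.png

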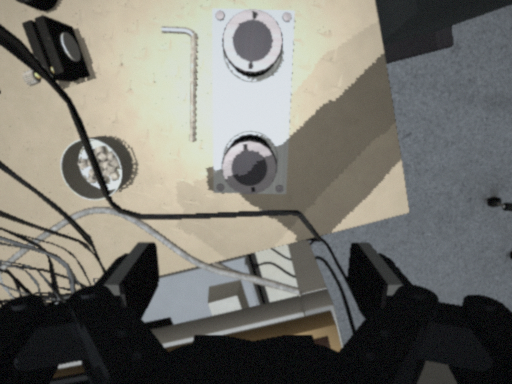

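The wrist view shows the right cell's cap at about (253,42), the left's at about (249,165), and the hex key to the left of the rack. I'll measure from this view with cap circles and rack corners.

```bash
python3 - <<'E'
from h import *
import pickle
m=pickle.load(open("w1.pkl","rb"));im=cv2.imread("pics/w1.png")
print(m["world_from_camera"][:3,3])
cv2.imwrite("pics/w1z.png",cv2.resize(im[0:200,180:320],None,fx=3,fy=3,interpolation=cv2.INTER_CUBIC))
g=cv2.cvtColor(im,cv2.COLOR_BGR2GRAY)
for c,b in(("L",(232,148,268,184)),("R",(232,18,276,66))):
    x0,y0,x1,y1=b;r=g[y0:y1,x0:x1];mk=((r>60)&(r<130)).astype('uint8')
    n,l,st,ce=cv2.connectedComponentsWithStats(mk);
    for i in range(1,n):
        if st[i,4]>100:print(c,st[i],ce[i]+[x0,y0],onz(m,ce[i]+[x0,y0],.064).round(4))
for uv in [(212,10),(295,11),(209,191),(287,193)]:print(uv,onz(m,uv,.012).round(4))
E
```

```text
[0.53587443 0.18118558 0.32799492]
L [  0   0  36  36 675] [247.4162963  164.61037037] [0.5535 0.2302 0.064 ]
R [   1    2   39   46 1221] [252.16953317  40.21949222] [0.5241 0.1383 0.064 ]
(212, 10) [0.5496 0.0955 0.012 ]
(295, 11) [0.4781 0.116  0.012 ]
(209, 191) [0.6021 0.2557 0.012 ]
(287, 193) [0.5259 0.2789 0.012 ]
```

View pics/w1z.png

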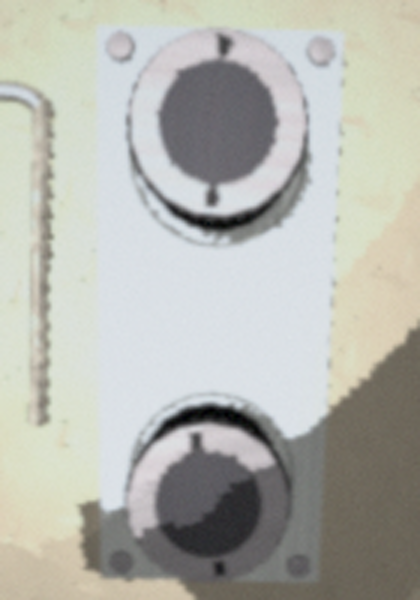

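Three views agree: left cell (0.5527, 0.2331), right cell (0.5238, 0.1374), yaw -0.293.

```bash
python3 d.py .5527 .2331 .255 2.849
```

```text
t 2.5 pos [0.5599 0.2438 0.358 ] yaw_y 2.8693 tilt [ 1.4e-03  1.0e-04 -1.0e+00] w 0.999
j [-0.37  0.52 -0.18  1.67  0.11  0.95  2.28] F [ 7.93 -1.91  0.64] M [-0.11 -0.37  0.02]
delta cm [ 1.23  0.42 10.3 ] rot [-0.001  0.     0.02 ]
```

Emit:
play_rows(
  deltas=[
    [[0.5, 0.2, 2.5], [0, 0, 0.01], 1],
    [[0.5, 0.1, 2.5], [0, 0, 0.01], 1],
    [[0.2, 0.1, 2.5], [0, 0, 0], 1],
    [[0, 0, 2.0], [0, 0, 0], 1],
    [[0, 0, 0], [0, 0, 0], 1],
  ],
)

```text
time: 3.0
position: [0.5561, 0.2305, 0.2574]
tool_rot: [1.866, -2.527, 0.002]
contact_force: [-0.6, 0.2, -0.3]
grip_width: 1.0
```

```bash
python3 d.py .5527 .2331 .196 2.849
```

```text
t 3.0 pos [0.5561 0.2305 0.2574] yaw_y 2.8427 tilt [ 6.e-04 -9.e-04 -1.e+00] w 1.0
j [-0.37  0.63 -0.16  1.8   0.14  0.72  2.24] F [-0.58  0.16 -0.28] M [-0.02  0.01 -0.02]
delta cm [-0.15  0.41  6.14] rot [-0.001 -0.001 -0.006]
```

Emit:
play_rows(
  deltas=[
    [[-0.15, 0.4, 0.5], [0, 0, -0.006], 1],
    [[0, 0, 1.8], [0, 0, 0], 1],
    [[0, 0, 1.8], [0, 0, 0], 1],
    [[0, 0, 1.5], [0, 0, 0], 1],
    [[0, 0, 0], [0, 0, 0], 1],
  ],
)

```text
time: 3.5
position: [0.5532, 0.2354, 0.204]
tool_rot: [-1.873, 2.515, -0.002]
contact_force: [0.1, 0.2, -0.0]
grip_width: 1.0
```

```bash
python3 d.py .5527 .2331 .196 2.849;python3 - <<'E'
from cell import *
import cv2
im=capture("wrist");cv2.imwrite("pics/w2.png",im[:,:,::-1])
E
```

```text
t 3.5 pos [0.5532 0.2354 0.204 ] yaw_y 2.851 tilt [ 0.006   0.0025 -1.    ] w 1.0
j [-0.39  0.7  -0.14  1.84  0.16  0.6   2.22] F [ 0.12  0.23 -0.04] M [-0.01  0.02 -0.03]
delta cm [ 0.24 -0.01  0.8 ] rot [-0.005  0.004  0.002]
```

View pics/w2.png

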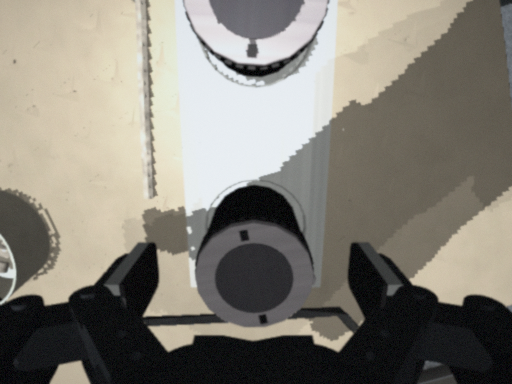

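The wrist view has the cap centred at (254,278) between fingers at u≈158 and 352, so the jaw centring is good. One small correction along tool x and a little lower.

Emit:
play_rows(
  deltas=[
    [[0.2, 0, 0.5], [-0.005, 0.004, 0], 1],
    [[0, 0, 0.25], [0, 0, 0], 1],
    [[0, 0, 0], [0, 0, 0], 1],
  ],
)

```text
time: 3.85
position: [0.5537, 0.2344, 0.2001]
tool_rot: [-1.874, 2.515, -0.001]
contact_force: [0.5, 0.6, 0.4]
grip_width: 1.0
```

```bash
python3 d.py .5527 .2331 .196 2.849;python3 - <<'E'
from cell import *
from h import *
m=camera_model("wrist");im=capture("wrist")[:,:,::-1].copy();
for z,rr in((.064,.023),):
  for a in np.linspace(0,6.28,90):
    u,v=proj(m,[.5527+rr*np.cos(a),.2331+rr*np.sin(a),z]);
    cv2.circle(im,(int(u),int(v)),0,(0,0,255),-1)
s=read_state();print(proj(m,[s["position"][0],s["position"][1],.064]))
cv2.imwrite("pics/w3.png",im[200:384,100:420])
E
```

```text
t 3.85 pos [0.5537 0.2344 0.2001] yaw_y 2.8514 tilt [ 0.0046  0.0025 -1.    ] w 1.0
j [-0.39  0.71 -0.14  1.84  0.16  0.6   2.22] F [0.48 0.59 0.44] M [ 0.02  0.04 -0.01]
delta cm [0.15 0.06 0.41] rot [-0.004  0.004  0.002]
(np.float64(254.44976648413663), np.float64(290.59923321292547))
```

View pics/w3.png

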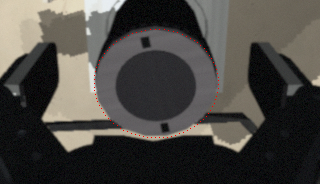

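Emit:
play_rows(
  deltas=[
    [[0.15, 0.05, 0.4], [-0.005, 0.006, 0], 1],
    [[0.1, 0, 0.2], [0, 0, 0], 1],
    [[0, 0, 0], [0, 0, 0], 1],
  ],
)

```text
time: 4.2
position: [0.5527, 0.2319, 0.1945]
tool_rot: [1.875, -2.518, 0.001]
contact_force: [-0.3, -0.1, 0.0]
grip_width: 1.001
```

```bash
python3 d.py .5527 .2331 .196 2.849
```

```text
t 4.2 pos [0.5527 0.2319 0.1945] yaw_y 2.8512 tilt [-0.0013 -0.0018 -1.    ] w 1.001
j [-0.39  0.71 -0.14  1.85  0.17  0.59  2.22] F [-0.33 -0.09  0.01] M [-0.02 -0.04  0.01]
delta cm [-0.11  0.03 -0.15] rot [ 0.001 -0.002  0.002]
```

Emit:
play_rows(
  deltas=[
    [[-0.1, 0, 0], [0, 0, 0], 0],
    [[0, 0, 0], [0, 0, 0], 0],
    [[0, 0, 0], [0, 0, 0], 0],
    [[0, 0, 0], [0, 0, 0], 0],
    [[0, 0, 0], [0, 0, 0], 0],
  ],
  force=60,
)

```text
time: 4.7
position: [0.5531, 0.2329, 0.1947]
tool_rot: [1.875, -2.518, 0.001]
contact_force: [0.5, 0.1, -1.4]
grip_width: 0.525
```

Emit:
play_rows(
  deltas=[
    [[0, 0, 0], [0, 0, 0], 0],
    [[0, 0, 0], [0, 0, 0], 0],
  ],
  force=60,
)

```text
time: 4.9
position: [0.5531, 0.2329, 0.1947]
tool_rot: [1.875, -2.518, 0.001]
contact_force: [0.7, -0.7, 0.3]
grip_width: 0.523
```

```bash
python3 d.py .5527 .2331 .196 2.849
```

```text
t 4.9 pos [0.5531 0.2329 0.1947] yaw_y 2.851 tilt [-0.0011 -0.0018 -1.    ] w 0.523
j [-0.39  0.72 -0.14  1.85  0.17  0.59  2.22] F [ 0.66 -0.7   0.35] M [-0.03  0.08 -0.02]
delta cm [-0.01  0.05 -0.13] rot [ 0.    -0.002  0.002]
```

Emit:
play_rows(
  deltas=[
    [[0, 0, -0.8], [0, 0, 0], 0],
    [[0, 0, -1.2], [0, 0, 0], 0],
    [[0, 0, -1.2], [0, 0, 0], 0],
    [[0, 0, -1.1], [0, 0, 0], 0],
    [[0, 0, -0.7], [0, 0, 0], 0],
  ],
)

```text
time: 5.4
position: [0.5528, 0.233, 0.2484]
tool_rot: [1.875, -2.517, 0.001]
contact_force: [-0.6, 0.1, -1.4]
grip_width: 0.524
```

Emit:
play_rows(
  deltas=[
    [[0, 0, 0], [0, 0, 0], 0],
    [[0, 0, 0], [0, 0, 0], 0],
    [[0, 0, 0], [0, 0, 0], 0],
    [[0, 0, 0], [0, 0, 0], 0],
    [[0, 0, 0], [0, 0, 0], 0],
  ],
)

```text
time: 5.9
position: [0.5529, 0.2329, 0.2494]
tool_rot: [1.875, -2.518, 0.001]
contact_force: [0.7, -0.1, -1.2]
grip_width: 0.522
```

```bash
python3 d.py .5531 .2329 .1947 2.849
```

```text
t 5.9 pos [0.5529 0.2329 0.2494] yaw_y 2.8511 tilt [-0.0011 -0.0018 -1.    ] w 0.522
j [-0.38  0.64 -0.16  1.81  0.15  0.71  2.24] F [ 0.68 -0.12 -1.22] M [ 0.02  0.02 -0.03]
delta cm [-0.02 -0.02  5.47] rot [ 0.001 -0.002  0.002]
```

Emit:
play_rows(
  deltas=[
    [[0, 0, 0], [0, 0, 0], 0],
    [[0, 0, 0], [0, 0, 0], 0],
    [[0, 0, 0], [0, 0, 0], 0],
  ],
)

```text
time: 6.2
position: [0.5527, 0.2328, 0.2486]
tool_rot: [1.875, -2.517, 0.001]
contact_force: [-0.2, -0.0, -1.5]
grip_width: 0.525
```

```bash
python3 d.py .5531 .2329 .1947 2.849;python3 - <<'E'
from cell import *
import numpy as np,cv2
F=[]
for i in range(3):
    im=capture("wrist" if i==0 else "top");F.append(read_state()["contact_force"]);
    if i==0:cv2.imwrite("pics/w4.png",im[:,:,::-1])
print(np.round(F,2))
E
```

```text
t 6.2 pos [0.5527 0.2328 0.2486] yaw_y 2.8512 tilt [-0.0025 -0.0024 -1.    ] w 0.525
j [-0.38  0.64 -0.16  1.81  0.15  0.71  2.24] F [-0.17 -0.01 -1.46] M [-0.05  0.05 -0.02]
delta cm [-0.03 -0.05  5.39] rot [ 0.002 -0.003  0.002]
[[-0.04  0.07 -0.82]
 [ 0.31  0.68 -2.22]
 [-0.9   0.26 -1.32]]
```

View pics/w4.png

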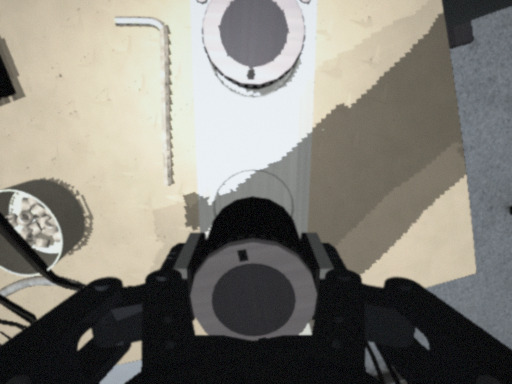

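The left cell weighs about 1.4 N (0.14 kg), so it looks like the light one. The picture shows it upright in the jaws with the empty recess below. I'll set it back.

Emit:
play_rows(
  deltas=[
    [[0, 0, 1.2], [0, 0, 0], 0],
    [[0, 0, 1.4], [0, 0, 0], 0],
    [[0, 0, 1.2], [0, 0, 0], 0],
    [[0, 0, 0.8], [0, 0, 0], 0],
    [[0, 0, 0], [0, 0, 0], 0],
  ],
)

```text
time: 6.85
position: [0.5522, 0.2326, 0.1976]
tool_rot: [1.874, -2.516, 0.0]
contact_force: [0.1, -0.7, -1.6]
grip_width: 0.524
```

```bash
python3 d.py .5531 .2329 .1947 2.849
```

```text
t 6.85 pos [0.5522 0.2326 0.1976] yaw_y 2.8513 tilt [-0.0037 -0.0029 -1.    ] w 0.524
j [-0.39  0.71 -0.14  1.85  0.16  0.6   2.22] F [ 0.14 -0.68 -1.58] M [-0.03 -0.01 -0.03]
delta cm [-0.06 -0.08  0.29] rot [ 0.003 -0.004  0.002]
```

Emit:
play_rows(
  deltas=[
    [[-0.06, -0.08, 0.1], [0.003, -0.004, 0], 0],
    [[0, 0, 0.15], [0, 0, 0], 0],
    [[0, 0, 0.1], [0, 0, 0], 0],
    [[0, 0, 0], [0, 0, 0], 0],
  ],
)

```text
time: 7.25
position: [0.5534, 0.2332, 0.1953]
tool_rot: [-1.876, 2.518, -0.001]
contact_force: [0.4, 0.3, -1.3]
grip_width: 0.523
```

```bash
python3 d.py .5531 .2329 .1947 2.849
```

```text
t 7.25 pos [0.5534 0.2332 0.1953] yaw_y 2.8512 tilt [ 1.5e-03  6.0e-04 -1.0e+00] w 0.523
j [-0.39  0.71 -0.14  1.85  0.17  0.59  2.22] F [ 0.42  0.27 -1.26] M [ 0.02 -0.   -0.02]
delta cm [0.03 0.02 0.06] rot [-0.001  0.001  0.002]
```

Emit:
play_rows(
  deltas=[
    [[0, 0, 0.1], [0, 0, 0], 0],
    [[0, 0, 0.08], [0, 0, 0], 0],
    [[0, 0, 0], [0, 0, 0], 0],
  ],
)

```text
time: 7.55
position: [0.5536, 0.2333, 0.195]
tool_rot: [-1.875, 2.517, -0.001]
contact_force: [-0.0, -0.1, -1.4]
grip_width: 0.52
```

```bash
python3 d.py .5531 .2329 .1947 2.849
```

```text
t 7.55 pos [0.5536 0.2333 0.195 ] yaw_y 2.8511 tilt [ 0.0033  0.0014 -1.    ] w 0.52
j [-0.39  0.71 -0.14  1.85  0.17  0.59  2.22] F [-0.01 -0.09 -1.44] M [ 0.01 -0.    0.04]
delta cm [0.05 0.04 0.03] rot [-0.003  0.002  0.002]
```

Emit:
play_rows(
  deltas=[
    [[0, 0, 0.15], [-0.003, 0.003, 0], 0],
    [[0, 0, 0.1], [0, 0, 0], 0],
    [[0, 0, 0], [0, 0, 0], 0],
  ],
)

```text
time: 7.85
position: [0.5541, 0.2336, 0.195]
tool_rot: [-1.875, 2.518, -0.001]
contact_force: [0.5, -0.5, -2.3]
grip_width: 0.518
```

```bash
python3 d.py .5531 .2329 .1947 2.849
```

```text
t 7.85 pos [0.5541 0.2336 0.195 ] yaw_y 2.8509 tilt [ 1.9e-03  3.0e-04 -1.0e+00] w 0.518
j [-0.39  0.72 -0.14  1.84  0.17  0.59  2.22] F [ 0.51 -0.48 -2.28] M [ 0.   -0.02 -0.04]
delta cm [0.1  0.07 0.03] rot [-0.002  0.001  0.002]
```

Emit:
play_rows(
  deltas=[
    [[-0.05, -0.05, 0.3], [0, 0, 0], 0],
    [[0, 0, 0], [0, 0, 0], 0],
  ],
)

```text
time: 8.05
position: [0.5544, 0.234, 0.1954]
tool_rot: [-1.874, 2.518, -0.003]
contact_force: [-0.3, 0.2, -2.3]
grip_width: 0.525
```

```bash
python3 d.py .5531 .2329 .1947 2.849
```

```text
t 8.05 pos [0.5544 0.234  0.1954] yaw_y 2.8506 tilt [ 2.9e-03  2.0e-04 -1.0e+00] w 0.525
j [-0.39  0.72 -0.14  1.84  0.17  0.59  2.22] F [-0.31  0.23 -2.33] M [-0.01  0.01 -0.02]
delta cm [0.14 0.1  0.07] rot [-0.003  0.001  0.002]
```

```bash
python3 - <<'E'
from cell import *
import cv2
im=capture("wrist");cv2.imwrite("pics/w5.png",im[:,:,::-1])
im=capture("scene");cv2.imwrite("pics/s5.png",cv2.resize(im[100:230,120:300,::-1],None,fx=4,fy=4,interpolation=cv2.INTER_CUBIC))
E
python3 d.py .5531 .2329 .1947 2.849
```

```text
t 8.15 pos [0.5546 0.234  0.1947] yaw_y 2.8506 tilt [ 3.e-03  5.e-04 -1.e+00] w 0.52
j [-0.39  0.72 -0.14  1.84  0.17  0.59  2.22] F [-1.44  1.6   8.  ] M [ 0.18  0.36 -0.04]
delta cm [0.15 0.11 0.  ] rot [-0.003  0.001  0.002]
```

View pics/w5.png

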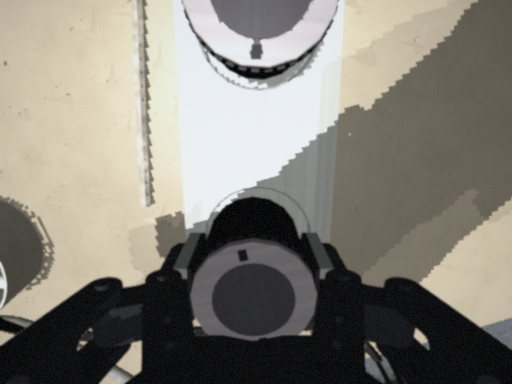

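View pics/s5.png

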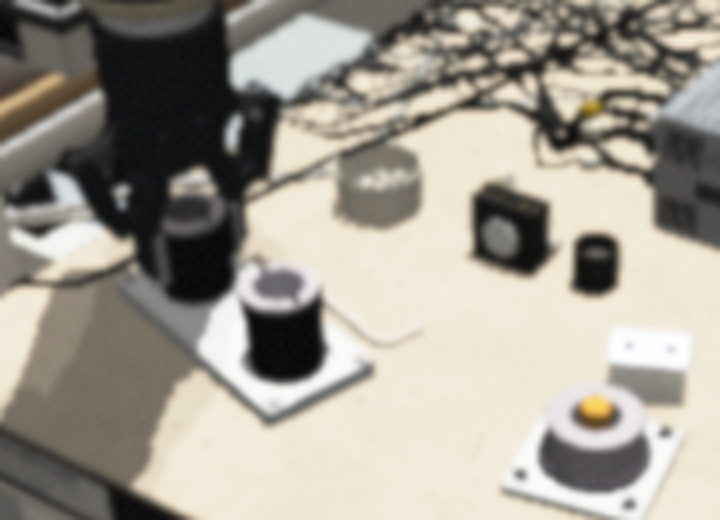

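Contact shows now (Fz +8 N at the original grasp height). The scene view shows the cell standing upright in its recess. Releasing.

Emit:
play_rows(
  deltas=[
    [[0, 0, 0], [0, 0, 0], 1],
    [[0, 0, 0], [0, 0, 0], 1],
    [[0, 0, 0], [0, 0, 0], 1],
    [[0, 0, 0], [0, 0, 0], 1],
    [[0, 0, 0], [0, 0, 0], 1],
  ],
)

```text
time: 8.65
position: [0.5549, 0.2341, 0.1933]
tool_rot: [-1.875, 2.519, -0.002]
contact_force: [0.4, -0.1, 0.2]
grip_width: 1.004
```

```bash
python3 d.py .5238 .1374 .255 2.849
```

```text
t 8.65 pos [0.5549 0.2341 0.1933] yaw_y 2.8506 tilt [ 2.2e-03  2.0e-04 -1.0e+00] w 1.004
j [-0.39  0.72 -0.14  1.84  0.17  0.59  2.22] F [ 0.44 -0.14  0.18] M [ 0.01 -0.04 -0.  ]
delta cm [10.15  0.19 -6.18] rot [-0.002  0.001  0.002]
```

Emit:
play_rows(
  deltas=[
    [[0, 0, -1.2], [0, 0, 0], 1],
    [[0, 0, -2.5], [0, 0, 0], 1],
    [[0, 0, -2.0], [0, 0, 0], 1],
    [[0, 0, -1.5], [0, 0, 0], 1],
    [[0, 0, 0], [0, 0, 0], 1],
  ],
)

```text
time: 9.15
position: [0.5547, 0.2341, 0.2702]
tool_rot: [-1.875, 2.519, -0.001]
contact_force: [0.3, 0.2, -0.5]
grip_width: 1.001
```

Emit:
play_rows(
  deltas=[
    [[2.5, 0, 0], [0, 0, 0], 1],
    [[3, 0.1, 0], [0, 0, 0], 1],
    [[3, 0.1, 0], [0, 0, 0], 1],
    [[1.5, 0, 0], [0, 0, 0], 1],
    [[0, 0, 0], [0, 0, 0], 1],
  ],
)

```text
time: 9.65
position: [0.5227, 0.1372, 0.2705]
tool_rot: [-1.877, 2.515, -0.001]
contact_force: [-0.4, 0.0, -0.8]
grip_width: 1.002
```

```bash
python3 d.py .5238 .1374 .195 2.849;python3 - <<'E'
from cell import *
from h import *
s=read_state();m=camera_model("wrist");im=capture("wrist")[:,:,::-1].copy();
print(s["position"])
import pickle;pickle.dump(m,open("w6.pkl","wb"))
for a in np.linspace(0,6.28,90):
    u,v=proj(m,[.5238+.023*np.cos(a),.1374+.023*np.sin(a),.064]);
    cv2.circle(im,(int(u),int(v)),0,(0,0,255),-1)
cv2.imwrite("pics/w6.png",im)
im=capture("top");cv2.imwrite("pics/t6.png",cv2.resize(im[170:260,100:300,::-1],None,fx=4,fy=4,interpolation=cv2.INTER_CUBIC))
im=capture("scene");cv2.imwrite("pics/s6.png",cv2.resize(im[100:230,120:300,::-1],None,fx=4,fy=4,interpolation=cv2.INTER_CUBIC))
E
```

```text
t 9.65 pos [0.5227 0.1372 0.2705] yaw_y 2.853 tilt [ 0.0033  0.002  -1.    ] w 1.002
j [-0.22  0.54 -0.18  1.95  0.15  0.66  2.36] F [-0.39  0.02 -0.76] M [ 0.06 -0.01 -0.01]
delta cm [-0.02 -0.08  7.55] rot [-0.003  0.003  0.004]
[0.52272809 0.13723587 0.27048986]
```

View pics/w6.png

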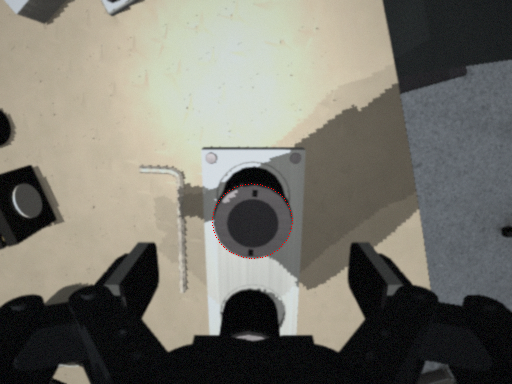

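View pics/s6.png

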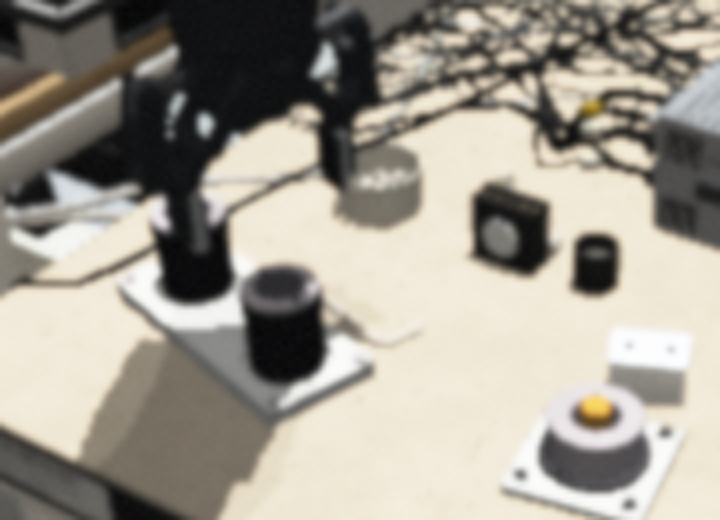

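The left cell stands upright in its recess. The predicted circle fits the right cap at (253,221). Descending.

Emit:
play_rows(
  deltas=[
    [[0, -0.1, 1.5], [-0.003, 0.003, 0.004], 1],
    [[0, 0, 2.2], [0, 0, 0], 1],
    [[0, 0, 2.0], [0, 0, 0], 1],
    [[0, 0, 1.2], [0, 0, 0], 1],
    [[0, 0, 0], [0, 0, 0], 1],
  ],
)

```text
time: 10.3
position: [0.526, 0.147, 0.1963]
tool_rot: [-1.883, 2.508, 0.005]
contact_force: [-0.6, -0.1, 1.2]
grip_width: 1.001
```

```bash
python3 d.py .5238 .1374 .195 2.849
```

```text
t 10.3 pos [0.526  0.147  0.1963] yaw_y 2.859 tilt [ 0.0021  0.0059 -1.    ] w 1.001
j [-0.26  0.66 -0.15  1.99  0.18  0.5   2.32] F [-0.61 -0.07  1.24] M [-0.    0.05 -0.02]
delta cm [ 0.99 -0.05  0.12] rot [-0.     0.006  0.01 ]
```

Emit:
play_rows(
  deltas=[
    [[0.6, 0, 0], [0, 0.003, -0.01], 1],
    [[0.35, 0, 0], [0, 0.003, 0], 1],
    [[0, 0, 0], [0, 0, 0], 1],
  ],
)

```text
time: 10.6
position: [0.5235, 0.1381, 0.1966]
tool_rot: [-1.902, 2.5, -0.001]
contact_force: [-0.1, -0.4, -0.4]
grip_width: 0.999
```

```bash
python3 d.py .5238 .1374 .195 2.849
```

```text
t 10.6 pos [0.5235 0.1381 0.1966] yaw_y 2.8712 tilt [ 4.e-04 -2.e-04 -1.e+00] w 0.999
j [-0.25  0.66 -0.15  2.    0.19  0.49  2.34] F [-0.14 -0.38 -0.45] M [-0.02  0.03 -0.06]
delta cm [ 0.06 -0.05  0.16] rot [-0.    -0.     0.022]
```

Emit:
play_rows(
  deltas=[
    [[0.05, -0.05, 0.15], [0, 0, 0.02], 1],
    [[0, 0, 0], [0, 0, 0], 0],
    [[0, 0, 0], [0, 0, 0], 0],
    [[0, 0, 0], [0, 0, 0], 0],
    [[0, 0, 0], [0, 0, 0], 0],
  ],
  force=60,
)

```text
time: 11.1
position: [0.5242, 0.1372, 0.1972]
tool_rot: [-1.871, 2.52, -0.002]
contact_force: [0.4, 0.2, -2.2]
grip_width: 0.527
```

Emit:
play_rows(
  deltas=[
    [[0, 0, 0], [0, 0, 0], 0],
    [[0, 0, 0], [0, 0, 0], 0],
    [[0, 0, 0], [0, 0, 0], 0],
  ],
  force=60,
)

```text
time: 11.4
position: [0.5242, 0.1372, 0.1971]
tool_rot: [-1.871, 2.52, -0.002]
contact_force: [0.2, 0.3, 0.2]
grip_width: 0.531
```

```bash
python3 d.py .5238 .1374 .195 2.849
```

```text
t 11.4 pos [0.5242 0.1372 0.1971] yaw_y 2.8484 tilt [ 3.2e-03  6.0e-04 -1.0e+00] w 0.531
j [-0.25  0.66 -0.14  2.    0.18  0.49  2.33] F [0.17 0.28 0.21] M [-0.06  0.1  -0.04]
delta cm [-0.    0.05  0.21] rot [-0.003  0.001 -0.001]
```

Emit:
play_rows(
  deltas=[
    [[0, 0, -0.8], [0, 0, 0], 0],
    [[0, 0, -1.2], [0, 0, 0], 0],
    [[0, 0, -1.2], [0, 0, 0], 0],
    [[0, 0, -1.1], [0, 0, 0], 0],
    [[0, 0, -0.7], [0, 0, 0], 0],
  ],
  force=80,
)

```text
time: 11.9
position: [0.5233, 0.1371, 0.2501]
tool_rot: [1.873, -2.522, 0.0]
contact_force: [0.7, 0.8, -5.0]
grip_width: 0.524
```

Emit:
play_rows(
  deltas=[
    [[0, 0, 0], [0, 0, 0], 0],
    [[0, 0, 0], [0, 0, 0], 0],
    [[0, 0, 0], [0, 0, 0], 0],
    [[0, 0, 0], [0, 0, 0], 0],
    [[0, 0, 0], [0, 0, 0], 0],
  ],
)

```text
time: 12.4
position: [0.5232, 0.1369, 0.251]
tool_rot: [-1.873, 2.521, -0.001]
contact_force: [0.6, 0.2, -5.3]
grip_width: 0.526
```

Emit:
play_rows(
  deltas=[
    [[0, 0, 0], [0, 0, 0], 0],
    [[0, 0, 0], [0, 0, 0], 0],
    [[0, 0, 0], [0, 0, 0], 0],
  ],
)

```text
time: 12.7
position: [0.523, 0.1369, 0.2503]
tool_rot: [1.873, -2.521, 0.0]
contact_force: [0.4, 0.1, -5.5]
grip_width: 0.52
```

```bash
python3 d.py .548 -.057 .275 2.849;python3 - <<'E'
from cell import *
from h import *
import pickle
F=[]
m=camera_model("wrist")
im=capture("wrist")[:,:,::-1].copy();F.append(read_state()["contact_force"]);
cv2.imwrite("pics/w7.png",im);pickle.dump(m,open("w7.pkl","wb"))
im=capture("scene");F.append(read_state()["contact_force"]);cv2.imwrite("pics/s7.png",cv2.resize(im[100:230,120:300,::-1],None,fx=4,fy=4,interpolation=cv2.INTER_CUBIC))
print(np.round(F,2))
E
```

```text
t 12.7 pos [0.523  0.1369 0.2503] yaw_y 2.8487 tilt [-3.e-04 -4.e-04 -1.e+00] w 0.52
j [-0.23  0.57 -0.17  1.97  0.16  0.62  2.35] F [ 0.44  0.12 -5.5 ] M [ 0.05  0.01 -0.03]
delta cm [17.85 -7.99 -2.47] rot [ 0. -0. -0.]
[[ 0.63  0.85 -4.93]
 [ 0.03  0.08 -4.39]]
```

View pics/w7.png

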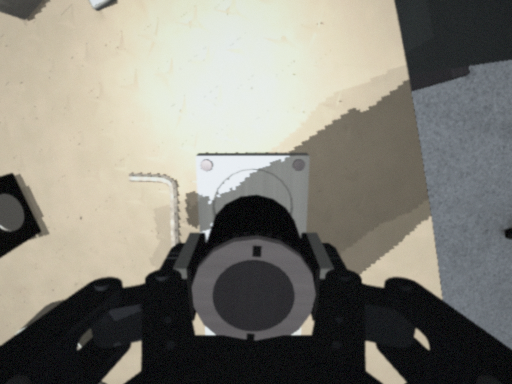

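View pics/s7.png

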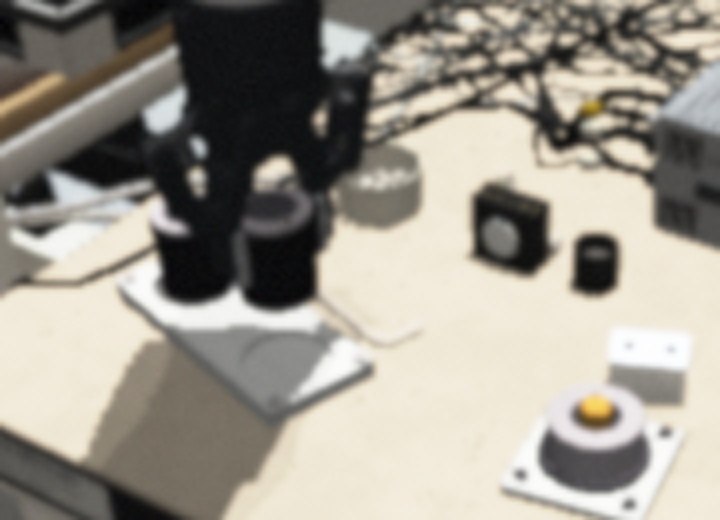

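The right cell weighs about 5.2 N (0.53 kg), so it is the heavy one. "Do the same" includes putting it back, so I'll set it down in its recess before taking it to the seat.

Emit:
play_rows(
  deltas=[
    [[0, 0, 1.2], [0, 0, 0], 0],
    [[0, 0, 1.4], [0, 0, 0], 0],
    [[0, 0, 1.2], [0, 0, 0], 0],
    [[0, 0, 0.8], [0, 0, 0], 0],
    [[0, 0, 0], [0, 0, 0], 0],
  ],
)

```text
time: 13.3
position: [0.523, 0.1369, 0.2004]
tool_rot: [1.873, -2.522, 0.0]
contact_force: [0.3, -0.7, -3.7]
grip_width: 0.522
```

```bash
python3 d.py .5240 .1372 .197 2.849
```

```text
t 13.3 pos [0.523  0.1369 0.2004] yaw_y 2.8487 tilt [-1.e-04 -2.e-04 -1.e+00] w 0.522
j [-0.25  0.65 -0.14  2.    0.18  0.5   2.33] F [ 0.31 -0.65 -3.71] M [ 0.   -0.01  0.  ]
delta cm [-0.05 -0.08  0.34] rot [ 0. -0. -0.]
```

Emit:
play_rows(
  deltas=[
    [[-0.05, -0.1, 0.15], [0, 0, 0], 0],
    [[0, 0, 0.2], [0, 0, 0], 0],
    [[0, 0, 0.2], [0, 0, 0], 0],
  ],
)

```text
time: 13.6
position: [0.5243, 0.1373, 0.197]
tool_rot: [-1.873, 2.522, -0.001]
contact_force: [-12.7, -2.6, 43.2]
grip_width: 0.527
```

```bash
python3 d.py .5240 .1372 .197 2.849
```

```text
t 13.6 pos [0.5243 0.1373 0.197 ] yaw_y 2.8486 tilt [ 9.e-04 -5.e-04 -1.e+00] w 0.527
j [-0.25  0.66 -0.14  2.    0.18  0.5   2.33] F [-12.68  -2.6   43.21] M [-0.51  2.71  0.04]
delta cm [0.01 0.02 0.  ] rot [-0.001 -0.    -0.   ]
```

Pressed harder than I wanted (43 N through the cell). Relax and release.

Emit:
play_rows(
  deltas=[
    [[0, 0, -0.02], [0, 0, 0], 0],
    [[0, 0, 0], [0, 0, 0], 1],
    [[0, 0, 0], [0, 0, 0], 1],
    [[0, 0, 0], [0, 0, 0], 1],
    [[0, 0, 0], [0, 0, 0], 1],
  ],
)

```text
time: 14.1
position: [0.5257, 0.1377, 0.2001]
tool_rot: [-1.869, 2.517, -0.005]
contact_force: [0.4, 0.1, 1.1]
grip_width: 0.998
```

```bash
python3 d.py .5240 .1372 .197 2.849;python3 - <<'E'
from cell import *
from h import *
import pickle
m=camera_model("wrist");im=capture("wrist")[:,:,::-1].copy()
s=read_state();print(s["position"],proj(m,[s["position"][0],s["position"][1],.064]))
for a in np.linspace(0,6.28,90):
    u,v=proj(m,[.5238+.023*np.cos(a),.1374+.023*np.sin(a),.064]);
    cv2.circle(im,(int(u),int(v)),0,(0,0,255),-1)
cv2.imwrite("pics/w8.png",cv2.resize(im[200:384,100:420],None,fx=2,fy=2));pickle.dump(m,open("w8.pkl","wb"))
E
```

```text
t 14.1 pos [0.5257 0.1377 0.2001] yaw_y 2.8484 tilt [ 0.0071  0.0014 -1.    ] w 0.998
j [-0.25  0.65 -0.14  2.    0.18  0.5   2.33] F [0.4  0.14 1.08] M [-0.04  0.03  0.02]
delta cm [0.1  0.15 0.31] rot [-0.006  0.003 -0.001]
[0.52568765 0.13774718 0.20007402] (np.float64(255.67603430543602), np.float64(290.8323107171967))
```

View pics/w8.png

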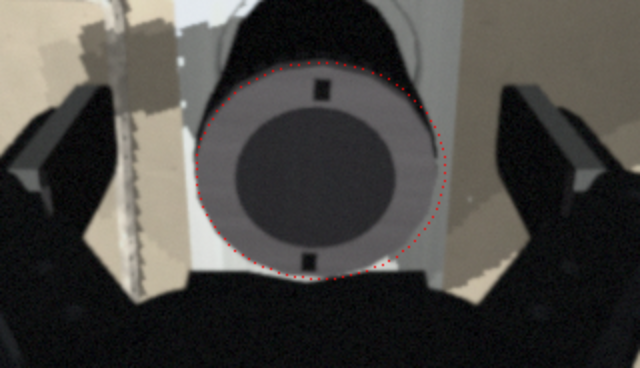

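The cell stands upright in its recess with its cap at about (258,285), 0.7 mm from the estimate. I'll straighten the tool and re-grip.

Emit:
play_rows(
  deltas=[
    [[0.1, 0.1, 0.2], [-0.006, 0.004, 0], 1],
    [[0, 0, 0.2], [0, 0, 0], 1],
    [[0, 0, 0], [0, 0, 0], 1],
  ],
)

```text
time: 14.45
position: [0.5243, 0.137, 0.1955]
tool_rot: [1.872, -2.521, 0.0]
contact_force: [0.9, 0.2, -0.1]
grip_width: 1.002
```

```bash
python3 d.py .5245 .1375 .196 2.849
```

```text
t 14.45 pos [0.5243 0.137  0.1955] yaw_y 2.8484 tilt [-9.e-04 -9.e-04 -1.e+00] w 1.002
j [-0.25  0.66 -0.14  2.    0.18  0.49  2.33] F [ 0.9   0.21 -0.05] M [ 0.01  0.06 -0.  ]
delta cm [-0.05  0.   -0.05] rot [ 0.001 -0.001 -0.001]
```

Emit:
play_rows(
  deltas=[
    [[0, 0, 0], [0, 0, 0], 0],
    [[0, 0, 0], [0, 0, 0], 0],
    [[0, 0, 0], [0, 0, 0], 0],
    [[0, 0, 0], [0, 0, 0], 0],
    [[0, 0, 0], [0, 0, 0], 0],
  ],
  force=80,
)

```text
time: 14.95
position: [0.5244, 0.1369, 0.1957]
tool_rot: [1.873, -2.521, 0.001]
contact_force: [0.5, 0.4, -2.0]
grip_width: 0.526
```

Emit:
play_rows(
  deltas=[
    [[0, 0, 0], [0, 0, 0], 0],
    [[0, 0, 0], [0, 0, 0], 0],
  ],
)

```text
time: 15.15
position: [0.5244, 0.1369, 0.1957]
tool_rot: [1.873, -2.521, 0.001]
contact_force: [-0.7, -0.6, -0.2]
grip_width: 0.525
```

```bash
python3 d.py .5240 .1372 .29 2.849
```

```text
t 15.15 pos [0.5244 0.1369 0.1957] yaw_y 2.8484 tilt [-5.e-04 -1.e-03 -1.e+00] w 0.525
j [-0.25  0.66 -0.14  2.    0.18  0.49  2.33] F [-0.7  -0.55 -0.2 ] M [-0.07  0.06  0.01]
delta cm [-0.    0.05 -9.43] rot [ 0.    -0.001 -0.001]
```

Emit:
play_rows(
  deltas=[
    [[0, 0, -1], [0, 0, 0], 0],
    [[0, 0, -2], [0, 0, 0], 0],
    [[0, 0, -2.5], [0, 0, 0], 0],
    [[0, 0, -2.5], [0, 0, 0], 0],
    [[0, 0, -1], [0, 0, 0], 0],
  ],
)

```text
time: 15.65
position: [0.5228, 0.1366, 0.2873]
tool_rot: [1.868, -2.514, -0.004]
contact_force: [0.4, -0.1, -5.3]
grip_width: 0.525
```

```bash
python3 d.py .5475 -.0565 .275 2.3
```

```text
t 15.65 pos [0.5228 0.1366 0.2873] yaw_y 2.8488 tilt [-0.0088 -0.0035 -1.    ] w 0.525
j [-0.22  0.52 -0.18  1.93  0.14  0.71  2.37] F [ 0.38 -0.13 -5.25] M [-0.05 -0.03  0.01]
delta cm [17.77 -7.94  1.28] rot [ 0.006 -0.008  0.549]
```

Emit:
play_rows(
  deltas=[
    [[2.5, -1.1, 0], [0.003, -0.004, 0], 0],
    [[3.5, -1.6, 0], [0.003, -0.004, 0], 0],
    [[3.5, -1.6, 0], [0, 0, 0], 0],
    [[3.5, -1.6, 0], [0, 0, 0], 0],
    [[2.5, -1.1, 0], [0, 0, 0], 0],
  ],
)

```text
time: 16.15
position: [0.5454, -0.0315, 0.2879]
tool_rot: [-1.885, 2.508, 0.007]
contact_force: [-0.5, -0.6, -5.0]
grip_width: 0.528
```

```bash
python3 d.py .5475 -.0565 .275 2.55
```

```text
t 16.15 pos [ 0.5454 -0.0315  0.2879] yaw_y 2.8598 tilt [ 0.001   0.0067 -1.    ] w 0.528
j [ 0.11  0.53 -0.2   1.92  0.14  0.71  2.69] F [-0.5  -0.63 -4.96] M [-0.05 -0.07  0.02]
delta cm [ 2.35 -0.9   1.27] rot [0.002 0.006 0.31 ]
```

Emit:
play_rows(
  deltas=[
    [[0, 0, 0], [0.001, 0.003, 0.1], 0],
    [[0, 0, 0], [0.001, 0.003, 0.1], 0],
    [[0, 0, 0], [0, 0, 0.1], 0],
    [[0, 0, 0], [0, 0, 0], 0],
  ],
)

```text
time: 16.55
position: [0.5439, -0.0395, 0.2858]
tool_rot: [1.459, -2.776, 0.001]
contact_force: [0.4, 0.0, -5.0]
grip_width: 0.526
```

```bash
python3 d.py .5475 -.0565 .275 2.55;python3 - <<'E'
from cell import *
from h import *
import pickle
m=camera_model("wrist");im=capture("wrist")[:,:,::-1].copy()
cv2.imwrite("pics/w9.png",im);pickle.dump(m,open("w9.pkl","wb"))
im=capture("scene")[:,:,::-1];cv2.imwrite("pics/s9.png",cv2.resize(im[90:240,140:340],None,fx=4,fy=4,interpolation=cv2.INTER_CUBIC))
im=capture("top")[:,:,::-1];cv2.imwrite("pics/t9.png",im)
E
```

```text
t 16.55 pos [ 0.5439 -0.0395  0.2858] yaw_y 2.5382 tilt [-0.0046 -0.0029 -1.    ] w 0.526
j [ 0.05  0.53 -0.1   1.92  0.08  0.7   2.44] F [ 0.38  0.04 -4.96] M [ 0.05 -0.09  0.  ]
delta cm [ 1.19 -1.26  1.08] rot [ 0.002 -0.005 -0.012]
```

View pics/w9.png

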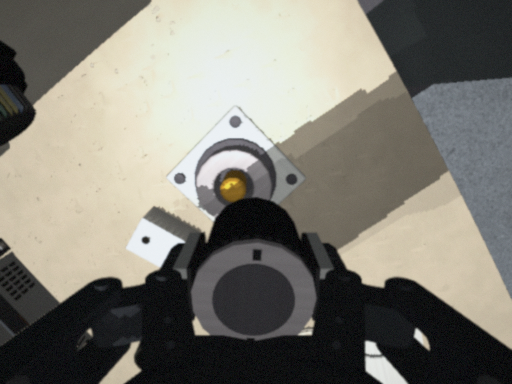

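View pics/s9.png

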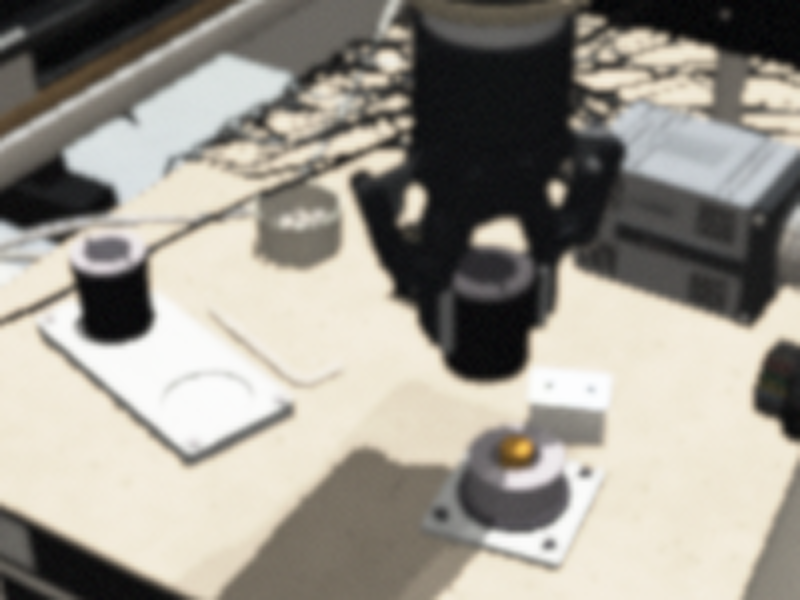

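The view shows the seat with the brass plunger at about (232,185) and base holes at about (235,121), (180,179) and (291,179). The light cell stands in its recess.

```bash
python3 - <<'E'
from cell import *
from h import *
import pickle
m=pickle.load(open("w9.pkl","rb"));im=cv2.imread("pics/w9.png")
b=(im[:,:,2].astype(int)-im[:,:,0]>60).astype('uint8');b[:150]=0;b[210:]=0;b[:,:210]=0;b[:,260:]=0
n,l,st,c=cv2.connectedComponentsWithStats(b)
for i in range(1,n):
    if st[i,4]>50:print("plunger",st[i],c[i],onz(m,c[i],.046).round(4), onz(m,(st[i,0]+st[i,2]/2-.5,st[i,1]+st[i,3]/2-.5),.046).round(4))
H=[onz(m,u,.008) for u in[(235,121),(180,179),(291,179)]]
print("holes",np.round(H,4),"centre",(H[1]+H[2])/2)
# dark holes refine
g=cv2.cvtColor(im,cv2.COLOR_BGR2GRAY)
P=[]
for (u,v) in[(235,121),(180,179),(291,179)]:
    r=g[v-8:v+9,u-8:u+9];mk=(r<(int(r.min())+int(np.median(r)))/2).astype('uint8');n,l,st,c=cv2.connectedComponentsWithStats(mk)
    i=l[8,8];print(st[i],c[i]+[u-8,v-8]);P.append(onz(m,c[i]+[u-8,v-8],.008))
print("centre",(P[1]+P[2])/2, np.linalg.norm(P[1]-P[2]))
c=np.array([.5475,-.0565])
for z,r,col in((.038,.027,(0,0,255)),(.046,.009,(255,0,0)),):
  for a in np.linspace(0,6.28,60):
    u,v=proj(m,[c[0]+r*np.cos(a),c[1]+r*np.sin(a),z]);cv2.circle(im,(int(u+.5),int(v+.5)),0,col,-1)
cv2.imwrite("pics/w9z.png",cv2.resize(im[100:225,150:320],None,fx=4.5,fy=4.5,interpolation=cv2.INTER_NEAREST))
E
```

```text
plunger [220 177  25  24 478] [232.29497908 188.4790795 ] [ 0.5476 -0.0574  0.046 ] [ 0.5478 -0.0575  0.046 ]
holes [[ 0.5233 -0.0919  0.008 ]
 [ 0.5848 -0.0801  0.008 ]
 [ 0.513  -0.0306  0.008 ]] centre [ 0.54887201 -0.05533302  0.008     ]
[  3   3  11  12 104] [234.91346154 121.33653846]
[ 2  2 12 11 99] [179.41414141 177.93939394]
[ 3  3 11 11 90] [291.08888889 178.91111111]
centre [ 0.54875074 -0.05581288  0.008     ] 0.08771370283618499
```

View pics/w9z.png

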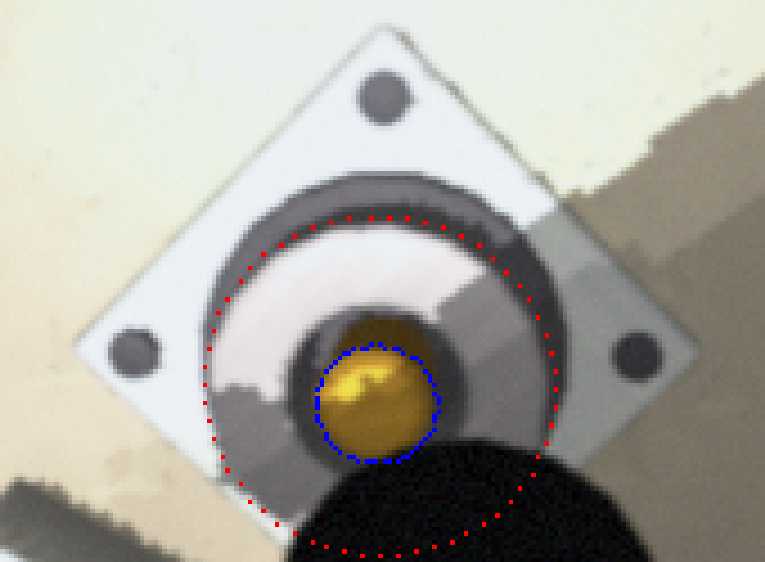

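The estimate fits the plunger and rim. Next: where the cell's axis sits relative to the tool axis.

```bash
python3 - <<'E'
from cell import *
from h import *
from scipy.spatial.transform import Rotation as R
import pickle
m=pickle.load(open("w9.pkl","rb"));im=cv2.imread("pics/w9.png")
p=np.array([0.5439,-.0395,.2858]);M=R.from_rotvec([1.459,-2.776,.001]).as_matrix()
h=.1957-.064
for dx,col in((0,(0,0,255)),(.001,(0,255,0)),(.002,(255,0,0))):
  for a in np.linspace(0,6.28,180):
    q=p+M@np.array([dx+.023*np.cos(a),.023*np.sin(a),h]);u,v=proj(m,q);cv2.circle(im,(int(u+.5),int(v+.5)),0,col,-1)
cv2.imwrite("pics/w9c.png",cv2.resize(im[220:360,170:340],None,fx=4.2,fy=4.2,interpolation=cv2.INTER_NEAREST))
E
```

```text
(no output)
```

View pics/w9c.png

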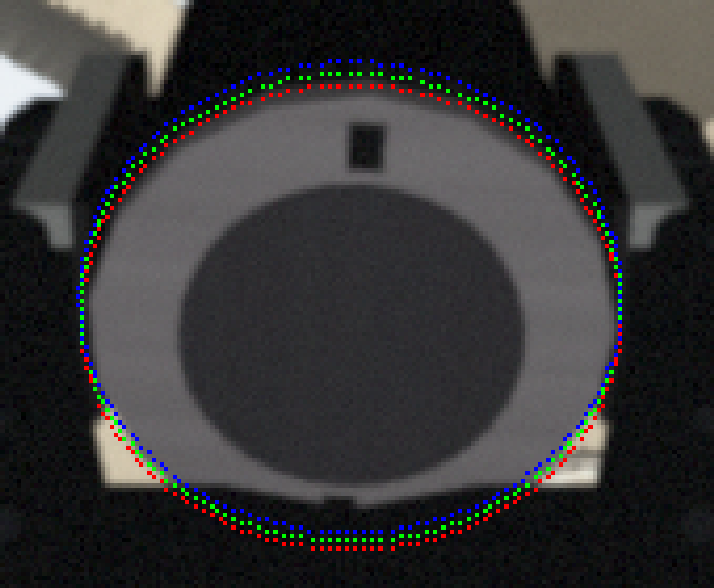

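The cap outline matches the tool axis to within about 0.5 mm, so I'll put the TCP on (0.5477, -0.0567).

Emit:
play_rows(
  deltas=[
    [[0.4, -0.4, 0.2], [0, -0.003, 0], 0],
    [[0.4, -0.4, 0.4], [0, -0.002, 0], 0],
    [[0.4, -0.4, 0.4], [0, 0, 0], 0],
    [[0, 0, 0], [0, 0, 0], 0],
  ],
)

```text
time: 17.1
position: [0.5475, -0.0573, 0.2749]
tool_rot: [1.475, -2.773, -0.003]
contact_force: [-0.5, -0.2, -5.6]
grip_width: 0.531
```

```bash
python3 d.py .5477 -.0567 .24 2.55
```

```text
t 17.1 pos [ 0.5475 -0.0573  0.2749] yaw_y 2.5486 tilt [-0.0012  0.0018 -1.    ] w 0.531
j [ 0.09  0.55 -0.1   1.92  0.08  0.68  2.48] F [-0.54 -0.18 -5.62] M [-0.02  0.02  0.04]
delta cm [-0.06  0.01  3.49] rot [ 0.002  0.001 -0.001]
```

Good. Descend to just above the plunger (contact expected near TCP z 0.234).

Emit:
play_rows(
  deltas=[
    [[-0.05, 0, 1.0], [0.001, 0, 0], 0],
    [[0, 0, 1.2], [0, 0, 0], 0],
    [[0, 0, 0.8], [0, 0, 0], 0],
    [[0, 0, 0], [0, 0, 0], 0],
  ],
)

```text
time: 17.5
position: [0.5476, -0.0569, 0.2416]
tool_rot: [1.476, -2.773, -0.003]
contact_force: [-0.8, 0.2, -4.3]
grip_width: 0.529
```

```bash
python3 d.py .5477 -.0567 .24 2.55;python3 - <<'E'
from cell import *
from h import *
im=capture("scene")[:,:,::-1];cv2.imwrite("pics/s10.png",cv2.resize(im[110:240,180:340],None,fx=4.5,fy=4.5,interpolation=cv2.INTER_CUBIC))
E
python3 d.py .5477 -.0567 .24 2.55
```

```text
t 17.5 pos [ 0.5476 -0.0569  0.2416] yaw_y 2.5488 tilt [-0.0012  0.0017 -1.    ] w 0.529
j [ 0.08  0.59 -0.1   1.95  0.09  0.6   2.47] F [-0.78  0.19 -4.26] M [-0.03  0.06 -0.09]
delta cm [-0.02 -0.    0.16] rot [ 0.002  0.001 -0.001]
t 17.55 pos [ 0.5477 -0.0568  0.2421] yaw_y 2.5488 tilt [-8.0e-04  1.7e-03 -1.0e+00] w 0.524
j [ 0.08  0.59 -0.1   1.95  0.09  0.61  2.47] F [ 0.03 -0.61 -4.93] M [ 0.03 -0.01 -0.01]
delta cm [-0.01  0.    0.21] rot [ 0.002  0.001 -0.001]
```

View pics/s10.png

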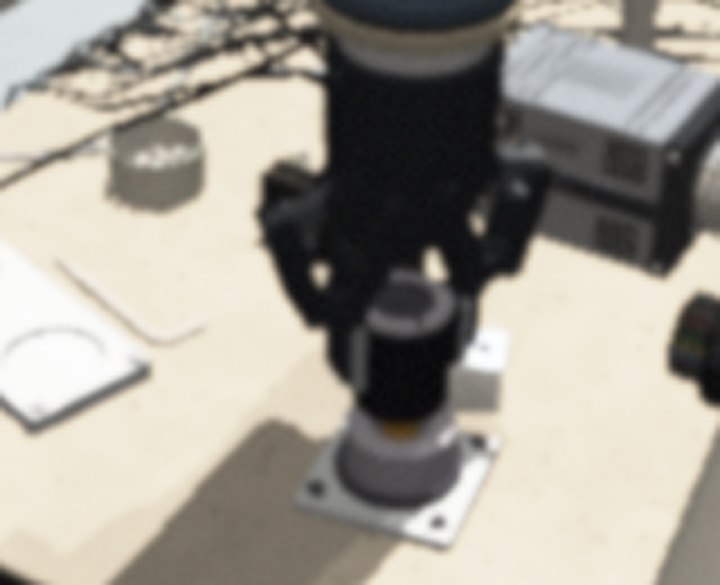

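The cell is centred just above the plunger. Press in small steps.

Emit:
play_rows(
  deltas=[
    [[0, 0, 0.5], [0.001, 0, 0], 0],
    [[0, 0, 0.5], [0, 0, 0], 0],
  ],
)

```text
time: 17.75
position: [0.5481, -0.0566, 0.2322]
tool_rot: [-1.476, 2.771, 0.0]
contact_force: [-1.2, -0.1, -2.7]
grip_width: 0.524
```

Emit:
play_rows(
  deltas=[
    [[0, 0, 0.3], [0, 0, 0], 0],
    [[0, 0, 0.3], [0, 0, 0], 0],
  ],
)

```text
time: 17.95
position: [0.5481, -0.0565, 0.2262]
tool_rot: [-1.475, 2.771, -0.0]
contact_force: [-2.4, 0.9, 5.6]
grip_width: 0.527
```

```bash
python3 d.py .5477 -.0567 .2257 2.55
```

```text
t 17.95 pos [ 0.5481 -0.0565  0.2262] yaw_y 2.5492 tilt [ 1.8e-03  9.0e-04 -1.0e+00] w 0.527
j [ 0.08  0.62 -0.09  1.96  0.1   0.57  2.47] F [-2.39  0.85  5.65] M [ 0.07  0.69 -0.  ]
delta cm [0.04 0.02 0.05] rot [-0.001  0.002 -0.001]
```

Emit:
play_rows(
  deltas=[
    [[0.03, 0, 0.15], [-0.001, 0.002, 0], 0],
  ],
)

```text
time: 18.05
position: [0.5482, -0.0564, 0.2256]
tool_rot: [-1.476, 2.772, -0.001]
contact_force: [-5.7, 3.8, 23.8]
grip_width: 0.522
```

```bash
python3 d.py .5477 -.0567 .2257 2.55
```

```text
t 18.05 pos [ 0.5482 -0.0564  0.2256] yaw_y 2.5494 tilt [ 1.1e-03  1.0e-04 -1.0e+00] w 0.522
j [ 0.08  0.62 -0.09  1.96  0.1   0.57  2.47] F [-5.75  3.75 23.83] M [0.63 1.37 0.  ]
delta cm [ 0.05  0.02 -0.01] rot [-0.001  0.001 -0.001]
```

The rim is met: Fz is +24 N and TCP z is 0.2256 against a predicted 0.2257. I'll check that the hold is steady and look.

```bash
python3 - <<'E'
from cell import *
from h import *
for i,n in enumerate(["scene","top","wrist","scene","top","scene"]):
    im=capture(n)[:,:,::-1];s=read_state();print(s["time"],np.round(s["position"],4),np.round(s["contact_force"],1),round(s["grip_width"],3))
    if n=="wrist":cv2.imwrite("pics/w11.png",im)
    if i==1:cv2.imwrite("pics/t11.png",cv2.resize(im[140:270,100:380],None,fx=2.8,fy=2.8,interpolation=cv2.INTER_CUBIC))
    if i==3:cv2.imwrite("pics/s11.png",cv2.resize(im[120:240,150:330],None,fx=4.4,fy=4.4,interpolation=cv2.INTER_CUBIC))
E
```

```text
18.1 [ 0.5482 -0.0564  0.2257] [-3.4  2.3  9. ] 0.527
18.15 [ 0.5482 -0.0564  0.2257] [-2.8  1.6 10.8] 0.525
18.2 [ 0.5482 -0.0564  0.2257] [-3.2  2.   9.1] 0.526
18.25 [ 0.5481 -0.0564  0.2257] [-2.6  2.  10.1] 0.526
18.3 [ 0.5482 -0.0564  0.2257] [-2.9  1.9  9.7] 0.525
18.35 [ 0.5482 -0.0564  0.2257] [-3.4  1.4  9.5] 0.527
```

View pics/s11.png

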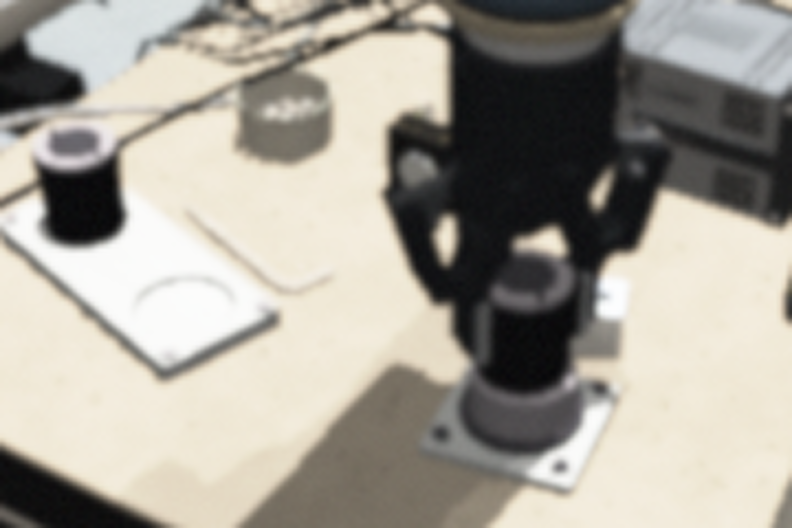

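View pics/w11.png

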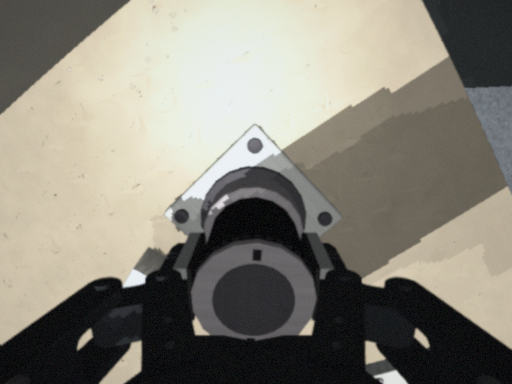

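View pics/t11.png

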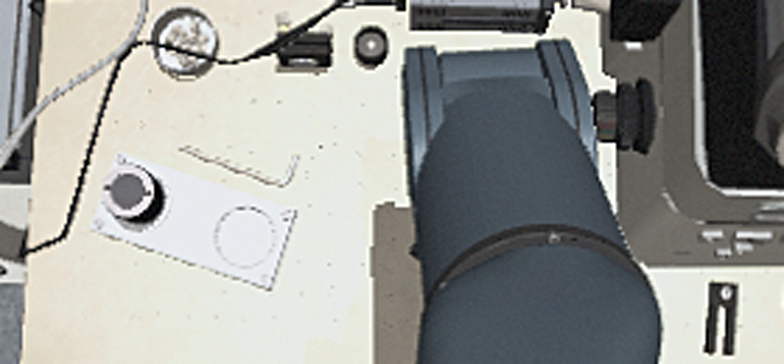

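The scene view shows the heavy cell upright and flush on the seat rim, with no brass visible. The top view shows the light cell in its recess and the hex key, mount, tube and fork in place. The force holds steady at about +9.7 N. Adding the 5.2 N weight makes about 15 N, more than the 12 N spring, so the cell is on the rim. Handing in.

```bash
python3 -c "
from cell import *
print(finish_job())"
```

```text
the job is handed in; nothing more can be done
None
```

The heavier cell is the right one, and I handed the job in at about 18.4 s with it gripped and pressed onto the seat's rim. No verdict was reported.

- **Weighing:** I lifted each cell about 5.4 cm and held it still. The left read about 1.4 N (0.14 kg) and the right about 5.2 N (0.53 kg). I put each one back upright in its recess before going on.
- **Pressing:** I took the right cell again and centred it on the plunger, to within about 1 mm by the camera measurements. I pressed until it met the rim: TCP height 0.2257 m, as predicted.
- **Holding:** In the last checks the position was constant. The net upward force was steady at about 9.7 N, so about 15 N including the cell's weight. That is about 3 N more than the 12 N spring, so the cell is on the rim. Tool tilt was under 0.002 rad and no brass showed.
- **Rest of the table:** The light cell stands in its own recess. The hex wrench, mount, tube, fork and riser looked undisturbed in the last pictures. The tee was not in them, but the arm never worked near it.

**Not as clean as intended:**
- While setting the right cell back in its recess, the wrist force briefly read 43 N, pushing through the gripped cell. That is under the 120 N wrist limit. The 40 N limit is for the arm or the gripper's body, and I take it this push through the pads doesn't count.
- When setting the left cell back, the tool crept about 1.5 mm sideways before contact showed clearly. The cell still ended up inside its recess.

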